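# Load the wipe roll, then open the safety-capped cleaner jar

### The job

Get the balcony tray ready for wiping down the clipper: first set the wipe roll fully down on the tray's upright spindle and let go of it, then open the cleaner jar by pressing its orange safety cap down, twisting it anticlockwise (seen from above) while it is pressed, and lifting it off. Finish still holding the cap, steady and level, straight above the jar about 5 cm clear of its mouth; do not put it down. Leave the roll seated and everything else where it stands.

Things in the scene. Friction and masses are not known exactly. Their poses are not given: they have to be found in the camera images.
- roll: Loose wipe roll standing upright on the tiled wall top beside the tray, left or right of it: a rigid white paper cylinder 56 mm in diameter and 45 mm high on a blue core, with an 18 mm through hole; about 90 g. Origin: centre of its underside; z up along the hole.
- spindle_seat (a point): Where the roll's underside must come to rest: centre of the top face of the spindle's round dark base (60 mm diameter, 8 mm thick, fixed to the tray). The upright aluminium pin on it is 13 mm in diameter and ends 62 mm above this point, with a conical top 8 mm high. z up.
- jar: Green glass cleaner jar, fixed to the tray by a black rubber collar (84 mm diameter, 12 mm high). Body 70 mm in diameter, shoulder 55 mm above the origin. Origin: centre of its underside, on the tray floor; z up. Jar, spindle, tray and turntable are held fast: nothing turns under the twist. Jar and spindle stand left and right on the tray, either way round.
- jar_mouth (a point): Centre of the jar's mouth, 86 mm above the jar's origin: the top of its sprung sealing disc while the cap is locked on.
- cap: Loose orange safety cap, locked on the jar at the start: round, 58 mm in diameter, flat top 26 mm above the origin. Origin: centre of the skirt's lower edge, on the axis, 64 mm above the jar's origin while locked; z up; a white tick marks x, at first parallel to the jar's x. About 95 g. It neither lifts nor turns until pressed down 3.5 mm or more (4 to 5 mm is comfortable, 5.5 is the stop).
- seal (a joint): Travel of the sprung sealing disc in the jar's mouth, under the cap: 0 with the cap locked, grows as the cap is pressed, 0.0055 m at the stop. It pushes up with about 6 N at 0 and 9 N at the stop.
- tray: Rectangular steel tray 300 x 360 mm (its x and y) with a rim 13 mm high, on a round wooden turntable (334 mm diameter, 18 mm high) locked in place; fixed. Origin on the wall top under its centre; the tray floor is 21 mm above it.
- clipper: Silver hair clipper, about 157 x 44 x 38 mm, lying at the far side of the tray. Leave alone.
- comb: Rose comb, 170 x 30 x 5 mm, lying along the tray's near side. Leave alone.
- brush_holder: White ceramic brush holder, 56 mm diameter, 60 mm high, with a brush that rises to 90 mm, standing between jar and spindle. Leave alone.
- mug: Blue mug, 76 mm diameter without its handle, 85 mm high, on the other side of the tray from the roll. Leave alone.
- guard: Black clipper guard comb, about 75 x 46 x 16 mm, on the wall top left of the tray, farther out than the roll or mug. Leave alone.
- cap_grip (a point): Mid-height of the round upright grip knob in the middle of the cap's top, 37 mm above the cap's origin: knob 32 mm in diameter, 22 mm high, gripped from any side. Turn anticlockwise seen from above while pressed; from 50 to 115 degrees of turn the cap lifts straight off (75 is good); after 50 it need not stay pressed. Clockwise is blocked. It is clear of the jar once raised 25 mm.
- oil: Small amber clipper-oil bottle with a black cap, 28 mm diameter, 60 mm high, on the wall top right of the tray, farther out than the roll or mug. Leave alone.

How it is judged:
On the way, in this order (a step that is already met when the one before it is completed fails the run):
1. the wipe roll sits fully down on the spindle, let go (horizontal distance between roll and spindle_seat below 0.007 m and z of roll in the frame of spindle_seat below 0.003 m and angle between roll's own z axis and vertical below 0.08 rad and contact force between the fingers and roll below 0.05 N), for 0.2 s.
2. the cap, still in its locked position, is pressed down (value of joint seal above 0.003 m and angle between the x axis of cap and the x axis of jar, either way round below 0.35 rad and horizontal distance between cap and jar below 0.008 m).
3. the cap is twisted out of its lock while still down on the jar (angle between the x axis of cap and the x axis of jar, either way round above 0.6 rad and z of cap in the frame of jar below 0.07 m and horizontal distance between cap and jar below 0.01 m).
At the end, for the whole second after the job is handed in: The fingers hold the cap (over 1 N), still (under 30 mm/s) and level within 0.2 rad, its lower edge 25 to 100 mm above the jar's mouth, its axis within 25 mm of the jar's, not touching the jar; the roll rests on the spindle, its underside within 3 mm of the seat, upright, untouched and at rest (all of step 1 and z of cap in the frame of jar_mouth between 0.025 and 0.1 m and horizontal distance between cap and jar below 0.025 m and angle between cap's own z axis and vertical below 0.2 rad and linear speed of cap below 0.03 m/s and contact force between the fingers and cap above 1 N and contact force between cap and jar below 0.05 N and linear speed of roll below 0.02 m/s); the arm keeps its last pose, push and grip.
It fails at once if a bystander is moved more than 30 mm (distance of any of clipper, comb, brush_holder, mug, oil, guard from where it was at the start of the episode above 0.03 m).
It also fails if it takes over 61 s, if anything falls off the work surface, if the arm or the gripper's body presses on something with over 40 N, if the wrist force passes 120 N, or if a joint passes its speed limit or range.

### The arm

A 7-joint arm with a two-finger parallel gripper is mounted at the origin on the work surface. World frame = base frame: x ahead of the robot, y to its left, z up, the work surface at z = 0. Lengths are in m, angles in rad, forces in N, time in s.
With the tool pointing down it reaches from about 0.4 to 0.85 m from the base axis. Payload 10.4 kg.
Tool frame: the origin (TCP) lies at the very end of the fingers, on their centre line; the grasp point (between the pads) lies 19 mm behind it (manip.tcp_to_grasp is the z of the grasp point in the tool frame, in m); z points along the fingers, y is the direction in which the jaws open and shut (so a half turn about z gives the same grasp; the last joint's range is limited). The gripper opens to 85 mm and grips with 20 to 120 N. Pads are 22 mm wide; open, the fingers measure 114 mm over their backs; the gripper's body (76 mm by 85 mm) begins 54 mm behind the grasp point. The pads swing forward as they close: fully open they stand 13 mm farther back than shut.
Start: joints at [-1.231, 0.332, -0.065, 1.46, 0.022, 1.35, -0.088], TCP at [0.222, 0.584, 0.231] pointing down, gripper open.
Joint ranges: [-2.6, 2.6], [-0.5, 2.12], [-1.47, 1.34], [0.16, 2.42], [-1.27, 4.41], [0.06, 2.06], [-2.6, 2.6]. Speed limits (rad/s): [2.22, 2.22, 2.79, 2.79, 3.14, 3.14, 3.14].

### API

Orientations are given as a unit quaternion [x, y, z, w].
In Python, from workcell import manip, optics gives the robot as it stands. The module is installed in compiled form; this text tells all that it offers.
- The arm moves only by the tool arm_command, never from a script. Its argument "targets" is a list of rows, each a list of 7 numbers: the shift along the world's x, y, z scaled (see below), then the turn, a rotation vector about the world's x, y, z scaled (see below), then the opening, from 0 (shut) to 1 (fully open). A call has 1 to 8 rows; each row is the pose to reach, as a shift and turn from the pose measured when the call began; what a row does not reach only later rows make up. The controller multiplies each number of a shift by 0.5 m and each number of a turn by 120 degrees. A row lasts 1/12 s, in which the tool goes at most 41.7 mm and 7.16 degrees, less where a joint would pass 70% of its speed; a pose out of reach is approached as far as the arm can. A call with a number of a shift or a turn outside -1 to 1 is refused whole. A call with a gripper value outside its range is refused whole. The fingers move at their own pace and stop on an object; "grip_force" is the grip in N (left out, the last holds). Time passes only in rows, so rows that repeat a pose let the fingers close. It gives the time, the measured TCP pose, the force and the opening at its end, in the units of the state.
- manip.get_obs(): the state, without advancing time (a new reading comes with each control period).
- optics.camera(name): name is "scene" or "top" or "wrist"; returns a dict with "color" (420x560x3 uint8, red, green, blue), "vertical_fov" (degrees; the focal length in pixels is half the picture's height over the tangent of half this angle, whatever the lens; pixels are square), "cx", "cy" (the principal point, pixels), "world_from_camera" (4x4, takes a point from camera to world coordinates); the wrist camera has in their place "hand_eye" (4x4, takes a point from camera to tool coordinates, whose origin is the TCP and whose axes are the flange's). Camera axes: x right, y up, looking along -z (the intrinsics and any distortion apply to the point x, -y, -z); pixel columns grow to the right and rows downward; lengths in m; the calibration is good to about 2 mm. A picture is of the moment at which its call begins: read the wrist's pose just before it. There is no depth.
- manip.hand_in(): hands the job in, once; it reports no verdict.
The state is a dict: "clock": time; "joint_pos": joint angles; "joint_velocities": joint speeds; "tau": joint torques, N m; "position": TCP position; "ee_rot": TCP orientation; "ft_force": force on the tool from outside, world axes, zero at the start; "torque": the same for the moment, N m; "grip_width": opening from 0.0 (shut) to 1.0 (fully open).
Only numpy, scipy, OpenCV 4.12 (cv2) and the standard library are available. Lean on these libraries where they do the work, as an engineer would, in place of code of your own. Each camera call takes 0.05 s, during which the arm holds its last target.

## Working session

There is one attempt and no reset: what is moved stays moved. The work goes in short steps, Python scripts to look and compute and a tool call to move; the robot and the scene stay as the last step left them, time stands still between calls to the robot, and variables do not carry over. Pictures are saved under pics/ and viewed, and the job is handed in when it is done.

Besides the shell and the picture viewer there is one more tool, called after "Call:" by a JSON object that holds its "method" and its "body". arm_command: Moves the arm, as the interface text tells. Shifts and turns lie within -1 to 1; 1 stands for 0.5 m of shift or 120 degrees of turn. Its arguments: {"type":"object","properties":{"targets":{"type":"array","items":{"type":"array","items":{"type":"number"}}},"grip_force":{"type":"number"}},"required":["targets"]}

```bash
mkdir -p pics && cat > h.py <<'E'
import numpy as np, cv2
from workcell import manip, optics
def snap(n,f):
    c=optics.camera(n); cv2.imwrite('pics/'+f,c['color'][:,:,::-1]); return c
E
python3 - <<'E'
from h import *
o=manip.get_obs(); print({k:np.round(v,3) for k,v in o.items()}, manip.tcp_to_grasp)
import pickle
d={}
for n in ['scene','top','wrist']:
    c=snap(n,n+'0.png'); d[n]=c
    print(n,{k:(np.round(v,4) if k!='color' else v.shape) for k,v in c.items()})
pickle.dump(d,open('c0.pkl','wb'))
E
```

```text
{'clock': np.float64(0.0), 'joint_pos': array([-1.231,  0.333, -0.065,  1.461,  0.022,  1.35 , -0.088]), 'joint_velocities': array([ 0.   ,  0.   , -0.001,  0.001, -0.001,  0.   ,  0.001]), 'tau': array([ 0.0000e+00, -6.2544e+01,  4.9000e-02, -3.9161e+01,  1.6000e-02,
        1.0000e-02, -0.0000e+00]), 'position': array([0.222, 0.584, 0.231]), 'ee_rot': array([ 0.18 ,  0.984, -0.001, -0.   ]), 'ft_force': array([-0.384,  0.367, -0.515]), 'torque': array([-0.029, -0.004,  0.019]), 'grip_width': np.float64(1.001)} -0.0187
scene {'color': (420, 560, 3), 'vertical_fov': np.float64(48.0028), 'cx': np.float64(281.9689), 'cy': np.float64(202.957), 'world_from_camera': array([[ 0.8342, -0.3522,  0.4244,  0.9955],
       [ 0.5514,  0.5499, -0.6274, -0.6364],
       [-0.0123,  0.7574,  0.6529,  0.7579],
       [ 0.    ,  0.    ,  0.    ,  1.    ]])}
top {'color': (420, 560, 3), 'vertical_fov': np.float64(42.5444), 'cx': np.float64(286.7406), 'cy': np.float64(211.7909), 'world_from_camera': array([[ 0.0269,  0.9943, -0.1032,  0.4387],
       [-0.9994,  0.0288,  0.0174,  0.0134],
       [ 0.0203,  0.1027,  0.9945,  1.5145],
       [ 0.    ,  0.    ,  0.    ,  1.    ]])}
wrist {'color': (420, 560, 3), 'vertical_fov': np.float64(60.8427), 'cx': np.float64(276.473), 'cy': np.float64(208.0319), 'hand_eye': array([[-1.100e-03,  9.549e-01,  2.971e-01,  7.480e-02],
       [ 1.000e+00,  1.000e-03,  3.000e-04, -6.000e-04],
       [-1.000e-04,  2.971e-01, -9.549e-01, -1.432e-01],
       [ 0.000e+00,  0.000e+00,  0.000e+00,  1.000e+00]])}
```

View pics/scene0.png

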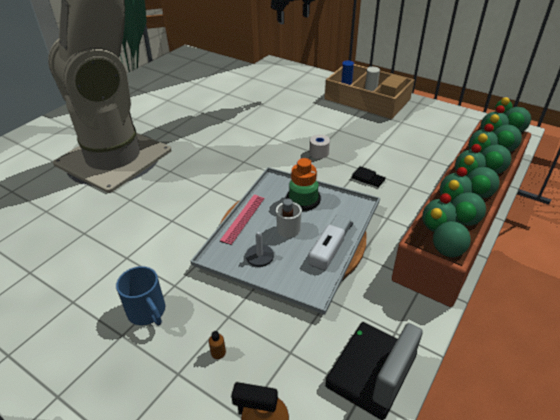

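View pics/top0.png

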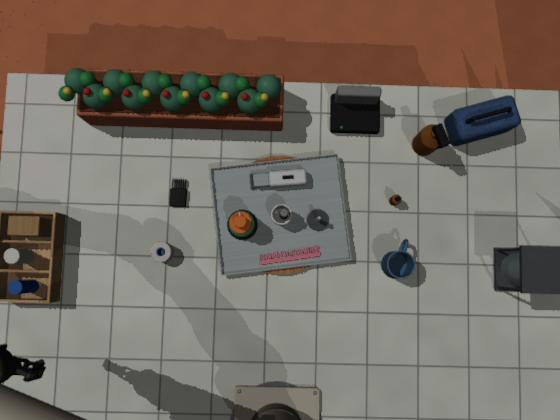

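View pics/wrist0.png

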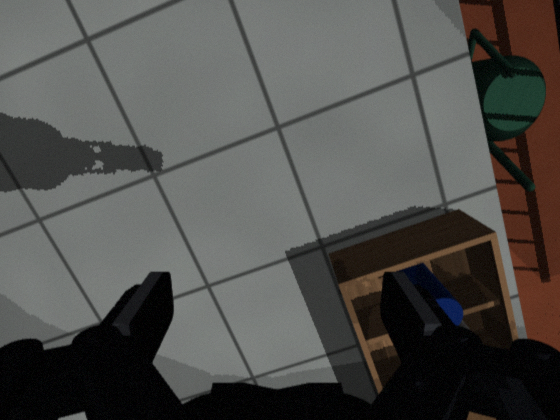

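The scene view shows the roll at about (319,147), the jar and cap at (304,180), and the spindle at (260,255). In the top view they are the roll at (162,252), the orange cap at (241,225), the brush holder at (282,213) and the spindle at (318,220). Next I'll enlarge the details and measure.

```bash
cat >> h.py <<'E'
from scipy.spatial.transform import Rotation as R
def ray(c,u,v,obs=None):
    H,W=c['color'].shape[:2]; f=H/2/np.tan(np.radians(c['vertical_fov'])/2)
    d=np.array([(u-c['cx'])/f,-(v-c['cy'])/f,-1.])
    if 'world_from_camera' in c: T=c['world_from_camera']
    else:
        B=np.eye(4);B[:3,:3]=R.from_quat(obs['ee_rot']).as_matrix();B[:3,3]=obs['position'];T=B@c['hand_eye']
    d=T[:3,:3]@d; return T[:3,3],d/np.linalg.norm(d)
def onz(c,u,v,z,obs=None):
    p,d=ray(c,u,v,obs); return p+d*(z-p[2])/d[2]
def proj(c,P,obs=None):
    H,W=c['color'].shape[:2]; f=H/2/np.tan(np.radians(c['vertical_fov'])/2)
    if 'world_from_camera' in c: T=c['world_from_camera']
    else:
        B=np.eye(4);B[:3,:3]=R.from_quat(obs['ee_rot']).as_matrix();B[:3,3]=obs['position'];T=B@c['hand_eye']
    q=T[:3,:3].T@(np.asarray(P)-T[:3,3]); return c['cx']+f*q[0]/-q[2], c['cy']-f*q[1]/-q[2]
def tri(rays):
    A=np.zeros((3,3));b=np.zeros(3)
    for p,d in rays:
        M=np.eye(3)-np.outer(d,d);A+=M;b+=M@p
    x=np.linalg.solve(A,b); return x,[np.linalg.norm((np.eye(3)-np.outer(d,d))@(x-p)) for p,d in rays]
E
python3 - <<'E'
from h import *
import pickle
d=pickle.load(open('c0.pkl','rb'))
t=d['top'];s=d['scene']
def crop(c,x,y,w,h,k): return cv2.resize(c['color'][y:y+h,x:x+w,::-1],None,fx=k,fy=k,interpolation=cv2.INTER_CUBIC)
cv2.imwrite('pics/topz.png',crop(t,140,190,200,80,4))
cv2.imwrite('pics/scz.png',crop(s,230,120,120,150,4))
print('roll',onz(t,161.5,252,.045),onz(s,319.5,140,.045))
print('cap knob top',onz(t,241,225,.133), onz(s,305,163,.133))
print('spindle base',onz(t,318,220,.029),onz(s,260,257,.029))
for c,n in((t,'top'),(s,'scene')):
    hsv=cv2.cvtColor(c['color'],cv2.COLOR_RGB2HSV)
    m=cv2.inRange(hsv,(5,180,90),(14,255,255))
    k,l,st,ce=cv2.connectedComponentsWithStats(m)
    for i in range(1,k):
        if st[i,4]>40: print(n,st[i],ce[i])
E
```

```text
roll [0.47206677 0.32355837 0.045     ] [0.47310928 0.32406018 0.045     ]
cap knob top [0.54464237 0.1056024  0.133     ] [0.55700532 0.10687983 0.133     ]
spindle base [ 0.57254373 -0.09969715  0.029     ] [ 0.57841357 -0.10506747  0.029     ]
top [230 212  21  22 297] [238.93939394 221.70707071]
scene [292 158  24  21 244] [303.41393443 168.56147541]
scene [271 400  17  20 117] [279.86324786 411.52136752]
```

View pics/topz.png

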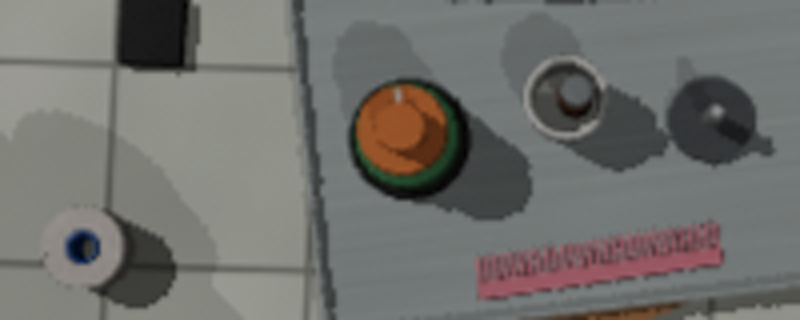

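View pics/scz.png

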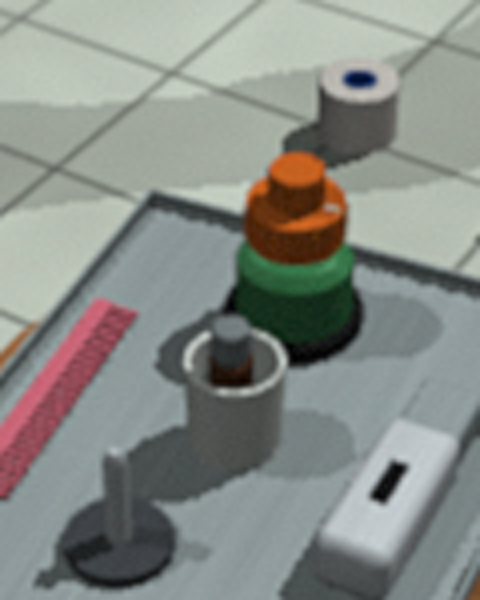

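Call:
{"method": "arm_command", "body": {"targets": [[0.5,-0.52,0,0,0,-0.5775,1],[0.5,-0.52,0,0,0,-0.5775,1],[0.5,-0.52,0,0,0,-0.5775,1],[0.5,-0.52,0,0,0,-0.5775,1],[0.5,-0.52,0,0,0,-0.5775,1],[0.5,-0.52,0,0,0,-0.5775,1],[0.5,-0.52,0,0,0,-0.5775,1],[0.5,-0.52,0,0,0,-0.5775,1]], "grip_force": 30}}

```text
clock: 0.82
position: [0.4536, 0.3421, 0.2308]
ee_rot: [0.632, 0.775, -0.0, -0.0]
ft_force: [0.0, 1.0, 0.2]
grip_width: 1.0
```

Call:
{"method": "arm_command", "body": {"targets": [[0.038,-0.036,0,0,0,-0.097,1],[0.038,-0.036,0,0,0,-0.097,1],[0.038,-0.036,0,0,0,-0.097,1],[0.038,-0.036,0,0,0,-0.097,1]]}}

```text
clock: 1.15
position: [0.4721, 0.3246, 0.2305]
ee_rot: [0.706, 0.708, -0.0, -0.001]
ft_force: [-1.5, 1.0, 0.5]
grip_width: 1.001
```

```bash
python3 - <<'E'
from h import *
o=manip.get_obs(); print(o['position'],o['ee_rot'],o['joint_pos'].round(3))
c=snap('wrist','w1.png')
import pickle; pickle.dump((c,o),open('w1.pkl','wb'))
E
```

```text
[0.47208705 0.32464412 0.23050684] [ 7.06291492e-01  7.07920670e-01 -4.77941364e-04 -6.51617190e-04] [-0.913  0.217  0.271  1.618 -0.061  1.316 -0.631]
```

View pics/w1.png

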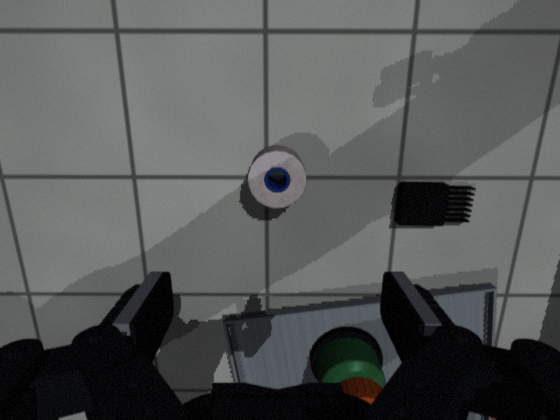

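The wrist view shows the roll's blue core at about (277,180), and the jar and cap are at the bottom, around (350,370).

```bash
python3 - <<'E'
from h import *
import pickle
c,o=pickle.load(open('w1.pkl','rb'))
hsv=cv2.cvtColor(c['color'],cv2.COLOR_RGB2HSV)
m=cv2.inRange(hsv,(105,150,30),(130,255,255)); m[300:]=0
ys,xs=np.nonzero(m); print(len(xs))
(u,v),r=cv2.minEnclosingCircle(np.c_[xs,ys].astype(np.float32)); print(u,v,r)
print('roll wrist',onz(c,u,v,.045,o))
d=pickle.load(open('c0.pkl','rb'))
for n in('top','scene'):
    hsv=cv2.cvtColor(d[n]['color'],cv2.COLOR_RGB2HSV)
    m=cv2.inRange(hsv,(105,100,20),(130,255,255))
    x0,y0=(150,240) if n=='top' else (305,125)
    q=np.zeros_like(m);q[y0:y0+30,x0:x0+30]=m[y0:y0+30,x0:x0+30]
    ys,xs=np.nonzero(q);(u,v),r=cv2.minEnclosingCircle(np.c_[xs,ys].astype(np.float32));print(n,u,v,r,onz(d[n],u,v,.045))
E
```

```text
268
276.543212890625 179.47694396972656 12.055603981018066
roll wrist [0.47263449 0.32543462 0.045     ]
top 160.5 251.5 3.8079864978790283 [0.47334121 0.32631938 0.045     ]
scene 319.5 139.5 3.5356338024139404 [0.47186716 0.32621013 0.045     ]
```

Call:
{"method": "arm_command", "body": {"targets": [[0.001,0.002,-0.08,0,0,0,1],[0.001,0.002,-0.16,0,0,0,1],[0.001,0.002,-0.24,0,0,0,1],[0.001,0.002,-0.32,0,0,0,1],[0.001,0.002,-0.39,0,0,0,1],[0.001,0.002,-0.436,0,0,0,1],[0.001,0.002,-0.436,0,0,0,1],[0.001,0.002,-0.436,0,0,0,1]]}}

```text
clock: 1.87
position: [0.4709, 0.3268, 0.012]
ee_rot: [0.704, 0.71, -0.002, -0.001]
ft_force: [0.6, 0.1, 1.4]
grip_width: 1.0
```

```bash
python3 - <<'E'
from h import *
o=manip.get_obs(); print(o['position'])
c=snap('wrist','w2.png')
E
```

```text
[0.47094111 0.3267766  0.01204481]
```

View pics/w2.png

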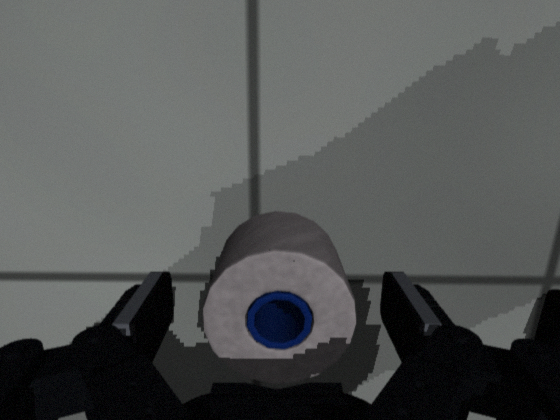

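The roll is centred between the jaws, with its core at (281,320). Closing on it now.

Call:
{"method": "arm_command", "body": {"targets": [[0,0,0,0,0,0,0.4],[0,0,0,0,0,0,0.3],[0,0,0,0,0,0,0.3],[0,0,0,0,0,0,0.3],[0,0,0,0,0,0,0.3],[0,0,0,0,0,0,0.3]], "grip_force": 35}}

```text
clock: 2.42
position: [0.4731, 0.3286, 0.016]
ee_rot: [0.705, 0.71, 0.002, -0.001]
ft_force: [-3.2, -0.9, 10.8]
grip_width: 0.653
```

Call:
{"method": "arm_command", "body": {"targets": [[0,0,0.08,0,0,0,0.3],[0,0,0.16,0,0,0,0.3],[0,0,0.24,0,0,0,0.3],[0,0,0.3,0,0,0,0.3],[0,0,0.3,0,0,0,0.3],[0,0,0.3,0,0,0,0.3]]}}

```text
clock: 2.92
position: [0.4741, 0.3294, 0.1688]
ee_rot: [0.704, 0.71, 0.004, -0.001]
ft_force: [0.4, -0.3, -1.8]
grip_width: 0.656
```

```bash
python3 - <<'E'
from h import *
o=manip.get_obs(); print(o['position'],o['ee_rot'],o['ft_force'])
c=snap('wrist','w3.png')
import pickle; pickle.dump((c,o),open('w3.pkl','wb'))
E
```

```text
[0.47409055 0.3293743  0.16884223] [ 0.70449268  0.70969752  0.0043021  -0.00098904] [ 0.38887597 -0.31543959 -1.75183886]
```

View pics/w3.png

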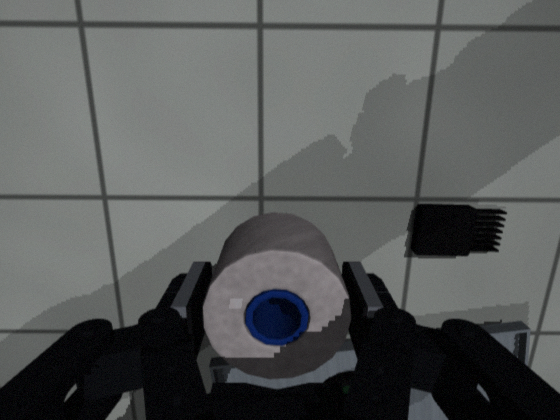

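```bash
python3 - <<'E'
from h import *
import pickle
c,o=pickle.load(open('w3.pkl','rb'))
hsv=cv2.cvtColor(c['color'],cv2.COLOR_RGB2HSV)
m=cv2.inRange(hsv,(105,150,30),(130,255,255)); m[:270]=0;m[355:]=0
ys,xs=np.nonzero(m)
h=cv2.convexHull(np.c_[xs,ys].astype(np.float32)); e=cv2.fitEllipse(h); print(e)
P=onz(c,*e[0],o['position'][2]+.029,o); print('roll',P, P-o['position'])
d=pickle.load(open('c0.pkl','rb'))
for n,(x0,y0,w,hh) in {'top':(300,200,40,45),'scene':(240,225,45,45)}.items():
    im=d[n]['color']; 
    g=cv2.cvtColor(im,cv2.COLOR_RGB2GRAY)[y0:y0+hh,x0:x0+w]
    cv2.imwrite(f'pics/sp_{n}.png',cv2.resize(im[y0:y0+hh,x0:x0+w,::-1],None,fx=14,fy=12,interpolation=cv2.INTER_NEAREST)[:600])
    # projected seat circle for a guess
E
```

```text
((276.5641174316406, 316.90789794921875), (55.13450622558594, 63.57795333862305), 89.97590637207031)
roll [0.47464167 0.32633358 0.19784223] [ 0.00055111 -0.00304073  0.029     ]
```

View pics/sp_top.png

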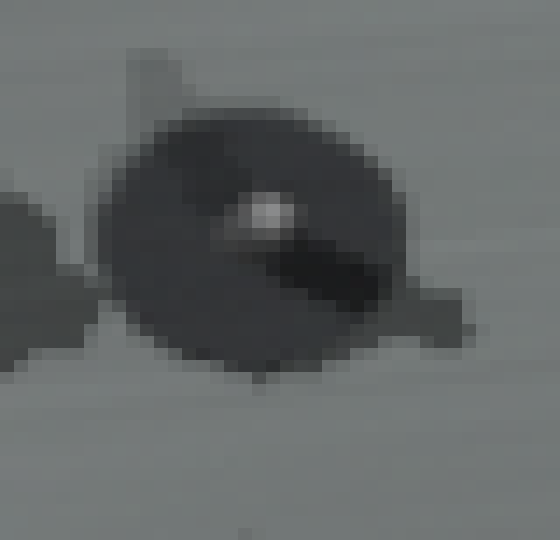

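View pics/sp_scene.png

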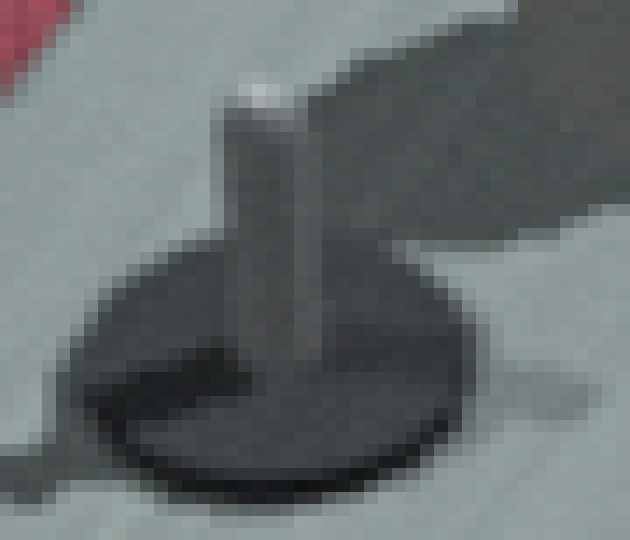

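Call:
{"method": "arm_command", "body": {"targets": [[0.2,-0.08,0.062,-0.0036,0.0022,-0.0035,0.3],[0.2,-0.3,0.062,-0.0036,0.0022,-0.0035,0.3],[0.2,-0.4,0.062,-0.0036,0.0022,-0.0035,0.3],[0.2,-0.5,0.062,-0.0036,0.0022,-0.0035,0.3],[0.2,-0.6,0.062,-0.0036,0.0022,-0.0035,0.3],[0.2,-0.7,0.062,-0.0036,0.0022,-0.0035,0.3],[0.2,-0.8,0.062,-0.0036,0.0022,-0.0035,0.3],[0.2,-0.9,0.062,-0.0036,0.0022,-0.0035,0.3]]}}

```text
clock: 3.63
position: [0.5636, 0.0282, 0.1938]
ee_rot: [0.707, 0.707, -0.003, -0.001]
ft_force: [1.3, 0.2, -1.4]
grip_width: 0.653
```

Call:
{"method": "arm_command", "body": {"targets": [[0.023,-0.08,0.012,0,0,0,0.3],[0.023,-0.16,0.012,0,0,0,0.3],[0.023,-0.24,0.012,0,0,0,0.3],[0.023,-0.32,0.012,0,0,0,0.3],[0.023,-0.39,0.012,0,0,0,0.3],[0.023,-0.436,0.012,0,0,0,0.3],[0.023,-0.436,0.012,0,0,0,0.3],[0.023,-0.436,0.012,0,0,0,0.3]]}}

```text
clock: 4.3
position: [0.574, -0.1912, 0.1983]
ee_rot: [0.708, 0.706, -0.004, -0.001]
ft_force: [0.3, 0.0, -1.1]
grip_width: 0.657
```

```bash
python3 - <<'E'
from h import *
o=manip.get_obs(); print(o['position'],o['ee_rot'],o['ft_force'],o['joint_pos'].round(2))
c=snap('wrist','w4.png')
import pickle; pickle.dump((c,o),open('w4.pkl','wb'))
E
```

```text
[ 0.57402448 -0.19121506  0.19827592] [ 0.70810599  0.70609564 -0.00358732 -0.00141058] [ 0.34860645  0.04834937 -1.14061346] [-0.21  0.34  0.57  1.58 -0.18  1.28  0.38]
```

View pics/w4.png

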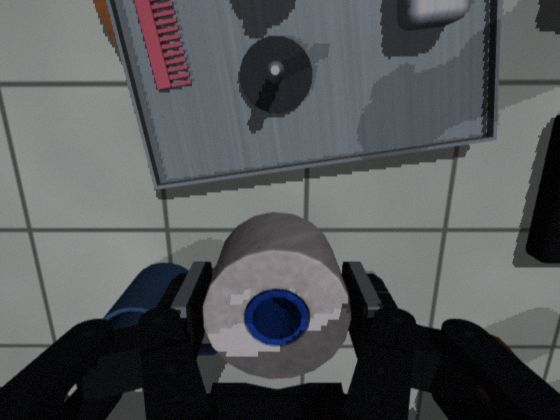

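The spindle disc is at about (276,76) with the pin tip at (275,69). The roll is still held, with its core at (277,316).

```bash
python3 - <<'E'
from h import *
import pickle
c,o=pickle.load(open('w4.pkl','rb'))
im=c['color']
g=cv2.cvtColor(im,cv2.COLOR_RGB2GRAY)
roi=im[30:125,230:325]; cv2.imwrite('pics/z4.png',cv2.resize(roi[:,:,::-1],None,fx=6,fy=6,interpolation=cv2.INTER_NEAREST))
m=(g<70).astype(np.uint8)*255; q=np.zeros_like(m); q[30:125,230:325]=m[30:125,230:325]
q=cv2.morphologyEx(q,cv2.MORPH_OPEN,cv2.getStructuringElement(cv2.MORPH_ELLIPSE,(31,31)))
cs,_=cv2.findContours(q,0,2); k=max(cs,key=cv2.contourArea); e=cv2.fitEllipse(k); print('disc',e)
print('seat from disc',onz(c,*e[0],.029,o))
b=np.zeros_like(g); b[55:85,262:290]=(g[55:85,262:290]>120)
ys,xs=np.nonzero(b); print('tip',xs.mean(),ys.mean(),len(xs)); print(onz(c,xs.mean(),ys.mean(),.090,o))
hsv=cv2.cvtColor(im,cv2.COLOR_RGB2HSV)
m=cv2.inRange(hsv,(105,150,30),(130,255,255)); m[:270]=0;m[355:]=0;m[:,:230]=0;m[:,325:]=0
ys,xs=np.nonzero(m); e=cv2.fitEllipse(cv2.convexHull(np.c_[xs,ys].astype(np.float32)));print(e)
print('roll',onz(c,*e[0],o['position'][2]+.029,o)-o['position'])
d=pickle.load(open('c0.pkl','rb'))
print(onz(d['top'],317.3,219.7,.029), onz(d['scene'],240+265/14-.5,225+362/12-.5,.029))
print(onz(d['top'],300+270/14-.5,200+213/12-.5,.09), onz(d['scene'],240+260/14-.5,225+97/12-.5,.09))
E
```

```text
disc ((274.63897705078125, 86.13703918457031), (57.75480270385742, 78.01775360107422), 79.51288604736328)
seat from disc [ 0.57240547 -0.10842017  0.029     ]
tip 274.66101694915255 69.28813559322033 59
[ 0.5731572  -0.09943077  0.09      ]
((276.5842590332031, 316.837158203125), (55.69837188720703, 63.22036361694336), 91.37433624267578)
roll [ 0.00087047 -0.00272216  0.029     ]
[ 0.57332154 -0.09774012  0.029     ] [ 0.57178245 -0.10145488  0.029     ]
[ 0.57443722 -0.0969873   0.09      ] [ 0.57121704 -0.09720345  0.09      ]
```

View pics/z4.png

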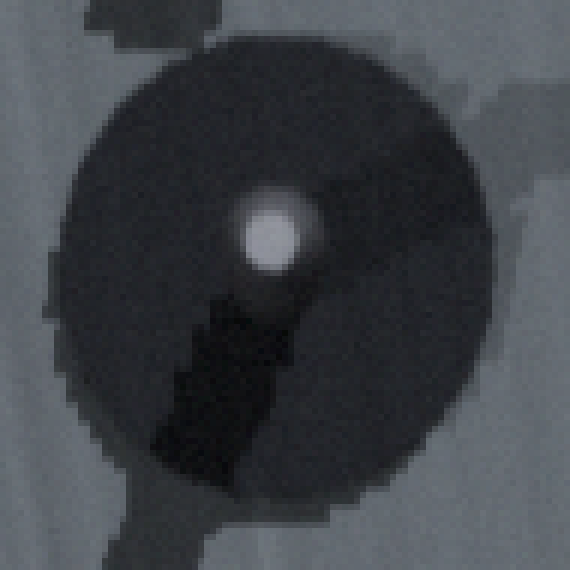

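Call:
{"method": "arm_command", "body": {"targets": [[-0.003,0.08,0,0.0015,-0.0034,0,0.3],[-0.003,0.14,0,0.0015,-0.0034,0,0.3],[-0.003,0.19,0,0.0015,-0.0034,0,0.3],[-0.003,0.19,-0.07,0.0015,-0.0034,0,0.3],[-0.003,0.19,-0.13,0.0015,-0.0034,0,0.3],[-0.003,0.19,-0.13,0.0015,-0.0034,0,0.3],[-0.003,0.19,-0.13,0.0015,-0.0034,0,0.3],[-0.003,0.19,-0.13,0.0015,-0.0034,0,0.3]]}}

```text
clock: 5.02
position: [0.5737, -0.094, 0.1348]
ee_rot: [0.707, 0.707, 0.001, 0.0]
ft_force: [-0.0, 0.1, -0.3]
grip_width: 0.657
```

```bash
python3 - <<'E'
from h import *
o=manip.get_obs(); print(o['position'],o['ee_rot'],o['ft_force'])
c=snap('wrist','w5.png'); s=snap('scene','s5.png')
cv2.imwrite('pics/s5z.png',cv2.resize(s['color'][150:290,200:350,::-1],None,fx=4,fy=4,interpolation=cv2.INTER_CUBIC))
import pickle; pickle.dump((c,o,s),open('w5.pkl','wb'))
E
```

```text
[ 0.57367517 -0.09403106  0.13475628] [7.06981931e-01 7.07231156e-01 7.69906307e-04 2.20234390e-04] [-0.01927839  0.07108325 -0.27026084]
```

View pics/w5.png

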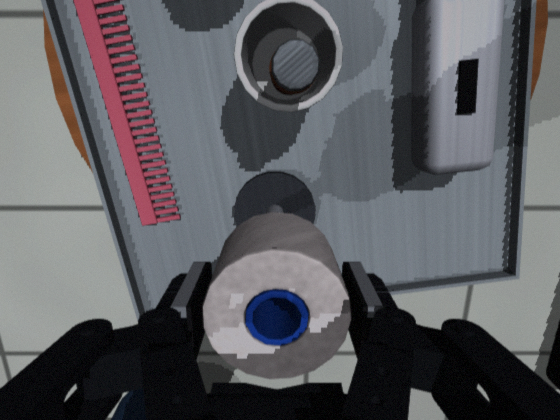

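View pics/s5z.png

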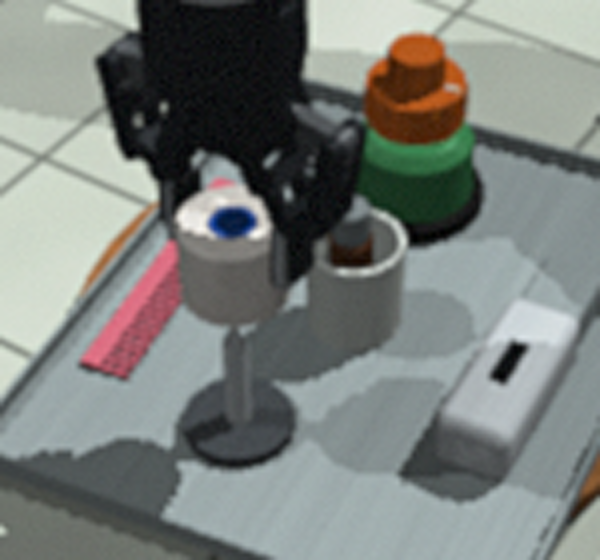

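The scene view shows the roll just above the pin, with its core at about (258,205).

```bash
python3 - <<'E'
from h import *
import pickle
c,o,s=pickle.load(open('w5.pkl','rb'))
for cc,n in((c,'w'),(s,'s')):
    hsv=cv2.cvtColor(cc['color'],cv2.COLOR_RGB2HSV)
    m=cv2.inRange(hsv,(105,120,20),(130,255,255)); q=np.zeros_like(m)
    sl=(slice(275,355),slice(230,325)) if n=='w' else (slice(195,215),slice(250,268))
    q[sl]=m[sl]
    ys,xs=np.nonzero(q); e=cv2.fitEllipse(cv2.convexHull(np.c_[xs,ys].astype(np.float32)));print(e)
    print(n,onz(cc,*e[0],o['position'][2]+.029,o))
# disc fit from right-side arc of scene & wrist w4 via edge points, by-eye boxes
w4,o4=pickle.load(open('w4.pkl','rb'))
print('disc w4',onz(w4,275.5,74.5,.029,o4), 'tip w4', onz(w4,274.66,69.3,.0905,o4))
d=pickle.load(open('c0.pkl','rb'))
for P in [(.5732,-.0995,.0905),(.5732,-.0995,.029)]:
    print(proj(s,P),proj(d['top'],P))
E
```

```text
((276.4027404785156, 316.8210754394531), (56.020050048828125, 63.57220458984375), 89.17880249023438)
w [ 0.57424506 -0.09685265  0.16375628]
((257.80810546875, 205.11984252929688), (6.587929725646973, 10.798440933227539), 86.1541976928711)
s [ 0.57367102 -0.09574648  0.16375628]
disc w4 [ 0.57316009 -0.0993969   0.029     ] tip w4 [ 0.57316193 -0.09947103  0.0905    ]
(np.float64(258.1950671914775), np.float64(233.4487497145252)) (np.float64(319.73596315884777), np.float64(217.72351201040203))
(np.float64(259.5181237346746), np.float64(254.3604207577128)) (np.float64(317.9338413623431), np.float64(219.7618703939523))
```

Call:
{"method": "arm_command", "body": {"targets": [[-0.002,-0.0055,-0.03,0,0,0,0.3],[-0.002,-0.0055,-0.04,0,0,0,0.3],[-0.002,-0.0055,-0.04,0,0,0,0.3],[-0.002,-0.0055,-0.04,0,0,0,0.3],[-0.002,-0.0055,-0.04,0,0,0,0.3]]}}

```text
clock: 5.53
position: [0.5735, -0.0973, 0.1161]
ee_rot: [0.707, 0.707, 0.002, 0.001]
ft_force: [-0.4, -0.4, -0.8]
grip_width: 0.654
```

Call:
{"method": "arm_command", "body": {"targets": [[-0.0016,0.001,-0.02,0,0,0,0.3],[-0.0016,0.001,-0.04,0,0,0,0.3],[-0.0016,0.001,-0.05,0,0,0,0.3],[-0.0016,0.001,-0.05,0,0,0,0.3]]}}

```text
clock: 5.87
position: [0.5716, -0.0965, 0.0892]
ee_rot: [0.707, 0.707, 0.001, 0.0]
ft_force: [-1.2, -0.8, -0.8]
grip_width: 0.652
```

```bash
python3 - <<'E'
from h import *
o=manip.get_obs(); print(o['position'],o['ee_rot'],o['ft_force'],o['torque'])
c=snap('wrist','w6.png'); s=snap('scene','s6.png')
cv2.imwrite('pics/s6z.png',cv2.resize(s['color'][150:290,200:350,::-1],None,fx=4,fy=4,interpolation=cv2.INTER_CUBIC))
E
```

```text
[ 0.5716383  -0.09652505  0.089235  ] [7.07196694e-01 7.07016494e-01 7.12460099e-04 7.01838743e-05] [-1.24880559 -0.78221836 -0.81010955] [ 0.03906526 -0.03063773 -0.02678316]
```

View pics/s6z.png

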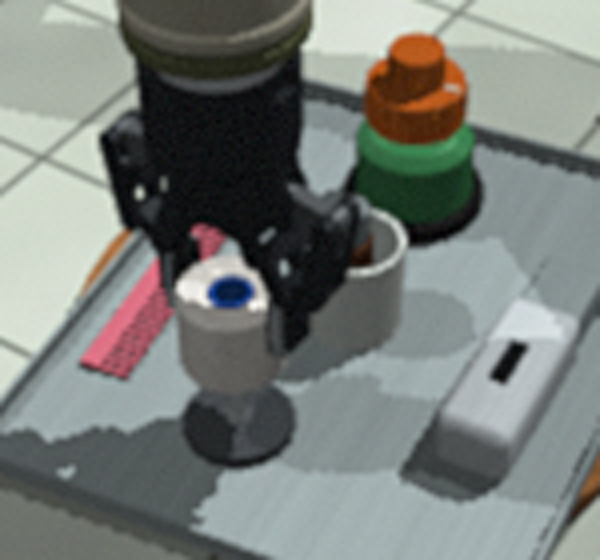

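View pics/w6.png

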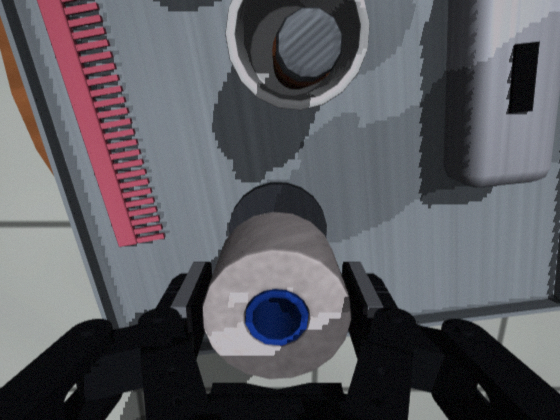

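The pin is in the hole: no vertical force, and the roll is 18 mm below the tip. I'll keep lowering it.

Call:
{"method": "arm_command", "body": {"targets": [[0.001,0,-0.03,0,0,0,0.3],[0.001,0,-0.05,0,0,0,0.3],[0.001,0,-0.07,0,0,0,0.3],[0.001,0,-0.084,0,0,0,0.3],[0.001,0,-0.084,0,0,0,0.3],[0.001,0,-0.084,0,0,0,0.3]]}}

```text
clock: 6.47
position: [0.5728, -0.0969, 0.0484]
ee_rot: [0.707, 0.707, 0.001, 0.001]
ft_force: [-0.4, 0.2, -0.8]
grip_width: 0.655
```

Call:
{"method": "arm_command", "body": {"targets": [[0,0,-0.002,0,0,0,0.3],[0,0,-0.004,0,0,0,0.3],[0,0,-0.006,0,0,0,0.3],[0,0,-0.007,0,0,0,0.3]]}}

```text
clock: 6.8
position: [0.573, -0.0969, 0.0452]
ee_rot: [0.707, 0.707, 0.001, 0.001]
ft_force: [-0.3, -0.9, 3.7]
grip_width: 0.652
```

The roll has touched the seat, with an upward force of 3.7 N. Releasing it now.

Call:
{"method": "arm_command", "body": {"targets": [[0,0,0,0,0,0,0.7],[0,0,0,0,0,0,0.8],[0,0,0,0,0,0,1],[0,0,0,0,0,0,1],[0,0,0,0,0,0,1],[0,0,0,0,0,0,1],[0,0,0.05,0,0,0,1],[0,0,0.1,0,0,0,1]]}}

```text
clock: 7.47
position: [0.5718, -0.0968, 0.0945]
ee_rot: [0.707, 0.707, -0.0, -0.0]
ft_force: [0.6, -0.5, 0.5]
grip_width: 1.004
```

```bash
python3 - <<'E'
from h import *
o=manip.get_obs(); print(o['position'],o['ee_rot'],o['ft_force'],o['grip_width'])
c=snap('wrist','w7.png'); s=snap('scene','s7.png')
cv2.imwrite('pics/s7z.png',cv2.resize(s['color'][150:290,200:350,::-1],None,fx=4,fy=4,interpolation=cv2.INTER_CUBIC))
E
```

```text
[ 0.57179333 -0.09676926  0.0945312 ] [ 7.07310137e-01  7.06903296e-01 -3.06385338e-05 -3.16031816e-04] [ 0.64515259 -0.54551128  0.53921585] 1.0037890023804283
```

View pics/s7z.png

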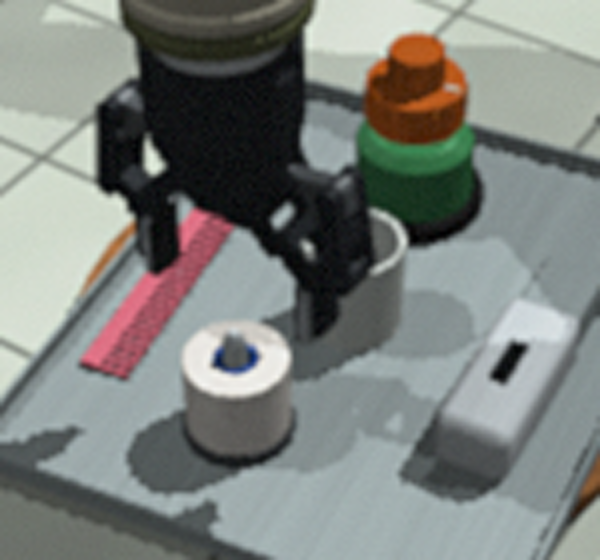

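View pics/w7.png

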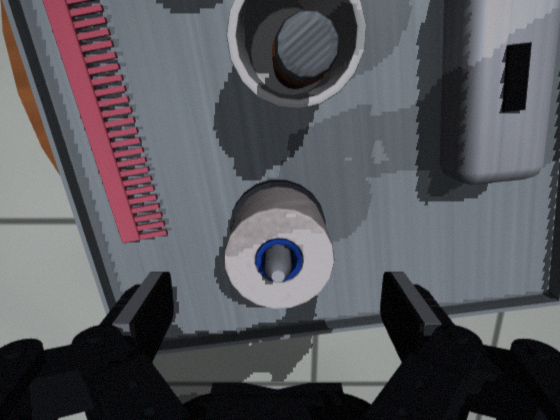

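The roll is on the base, with the pin through its core at (277,262) in the wrist view. Next I'll go up and hover over the cap.

Call:
{"method": "arm_command", "body": {"targets": [[0,0,0.08,0,0,0,1],[0,0,0.16,0,0,0,1],[0,0.02,0.24,0,0,0,1],[-0.01,0.1,0.32,0,0,0,1],[-0.02,0.18,0.36,0,0,0,1],[-0.03,0.26,0.36,0,0,0,1],[-0.04,0.34,0.36,0,0,0,1],[-0.04,0.4,0.36,0,0,0,1]]}}

```text
clock: 8.23
position: [0.5548, 0.1028, 0.2798]
ee_rot: [0.708, 0.707, 0.004, 0.003]
ft_force: [0.8, -0.3, -0.5]
grip_width: 1.001
```

Call:
{"method": "arm_command", "body": {"targets": [[0,0.005,0,0,0,0,1],[0,0.005,0,0,0,0,1],[0,0.005,0,0,0,0,1]]}}

```text
clock: 8.48
position: [0.5548, 0.1051, 0.2794]
ee_rot: [0.707, 0.707, 0.004, 0.003]
ft_force: [-0.1, -0.5, 0.6]
grip_width: 1.002
```

```bash
python3 - <<'E'
from h import *
o=manip.get_obs(); print(o['position'],o['ee_rot'],o['ft_force'],o['joint_pos'].round(2))
c=snap('wrist','w8.png'); t=snap('top','t8.png'); s=snap('scene','s8.png')
import pickle; pickle.dump((c,o,s,t),open('w8.pkl','wb'))
hsv=cv2.cvtColor(s['color'],cv2.COLOR_RGB2HSV)
m=cv2.inRange(hsv,(105,100,20),(130,255,255)); q=np.zeros_like(m); q[225:250,245:275]=m[225:250,245:275]
ys,xs=np.nonzero(q); (u,v),r=cv2.minEnclosingCircle(np.c_[xs,ys].astype(np.float32)); print(u,v,r,onz(s,u,v,.074))
E
```

```text
[0.55475751 0.10514168 0.27935238] [0.70733166 0.70686485 0.00381439 0.00307434] [-0.1343177  -0.46232312  0.59614584] [-0.63  0.17  0.41  1.58 -0.07  1.4  -0.21]
258.5 239.0 4.924529075622559 [ 0.57270959 -0.09902883  0.074     ]
```

View pics/w8.png

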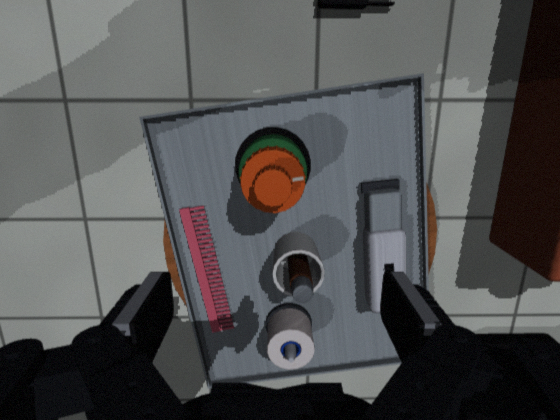

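The cap is at about (274,181) in the wrist view, with its knob top at about (272,187). The tick, at (297,179), points roughly along +x. The roll reads seated at (0.5727, -0.0990).

```bash
python3 - <<'E'
from h import *
import pickle
c,o,s,t=pickle.load(open('w8.pkl','rb'))
r=c['color'][120:220,225:325]
cv2.imwrite('pics/z8.png',cv2.resize(r[:,:,::-1],None,fx=6,fy=6,interpolation=cv2.INTER_NEAREST))
r=s['color'][150:200,280:330]
cv2.imwrite('pics/z8s.png',cv2.resize(r[:,:,::-1],None,fx=12,fy=12,interpolation=cv2.INTER_NEAREST))
E
```

```text
(no output)
```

View pics/z8.png

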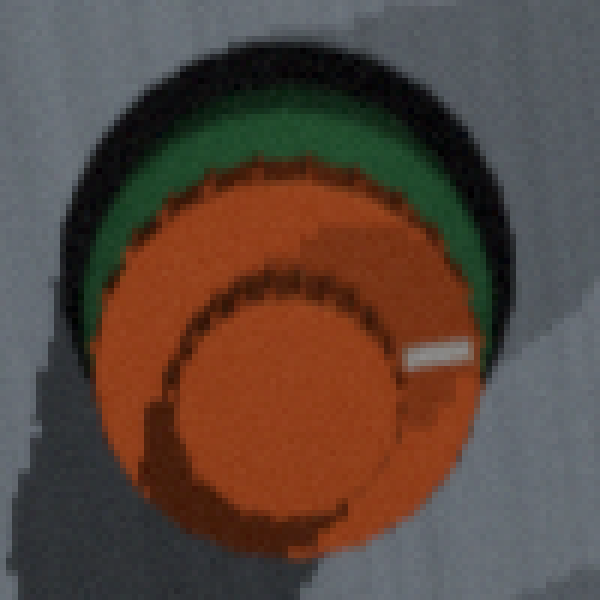

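View pics/z8s.png

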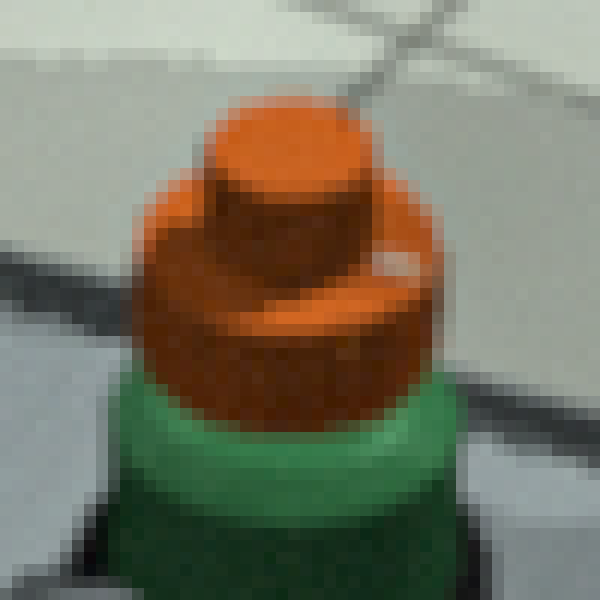

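```bash
python3 - <<'E'
from h import *
import pickle
c,o,s,t=pickle.load(open('w8.pkl','rb'))
d=pickle.load(open('c0.pkl','rb'))
print('knob w',onz(c,272.6,187.9,.133,o),'cap w',onz(c,272.7,181.1,.111,o))
print('knob s',onz(s,303.9,161.6,.133),'knob top',onz(d['top'],239.1,220.1,.133))
print(tri([ray(c,272.6,187.9,o),ray(s,303.9,161.6)]))
a=onz(c,225+405/6,120+359/6,.111,o);b=onz(c,225+470/6,120+350/6,.111,o);print('tick',np.degrees(np.arctan2(*(b-a)[1::-1])))
E
```

```text
knob w [0.5537233  0.10769062 0.133     ] cap w [0.55381775 0.10845358 0.111     ]
knob s [0.5521207  0.11013111 0.133     ] knob top [0.55710731 0.11091792 0.133     ]
(array([0.5535641 , 0.10805125, 0.13478748]), [np.float64(0.0001807029001194876), np.float64(0.00018070290011956185)])
tick 7.833307065939417
```

Call:
{"method": "arm_command", "body": {"targets": [[-0.002,0.007,-0.08,-0.0005,0.0047,0,1],[-0.002,0.007,-0.16,-0.0005,0.0047,0,1],[-0.002,0.007,-0.22,-0.0005,0.0047,0,1],[-0.002,0.007,-0.24,-0.0005,0.0047,0,1],[-0.002,0.007,-0.24,-0.0005,0.0047,0,1],[-0.002,0.007,-0.24,-0.0005,0.0047,0,1]]}}

```text
clock: 9.13
position: [0.5548, 0.1063, 0.1609]
ee_rot: [0.709, 0.705, 0.0, 0.0]
ft_force: [0.2, -0.5, 0.3]
grip_width: 0.997
```

```bash
python3 - <<'E'
from h import *
o=manip.get_obs(); print(o['position'],o['ee_rot'],o['ft_force'])
c=snap('wrist','w9.png')
import pickle; pickle.dump((c,o),open('w9.pkl','wb'))
print(proj(c,(.5537,.1085,.133),o))
E
```

```text
[0.5547562  0.10634087 0.160867  ] [7.08926777e-01 7.05281846e-01 4.48099752e-04 3.75882692e-04] [ 0.19329541 -0.52164686  0.28705869]
(np.float64(273.0238732135321), np.float64(243.99554007888727))
```

View pics/w9.png

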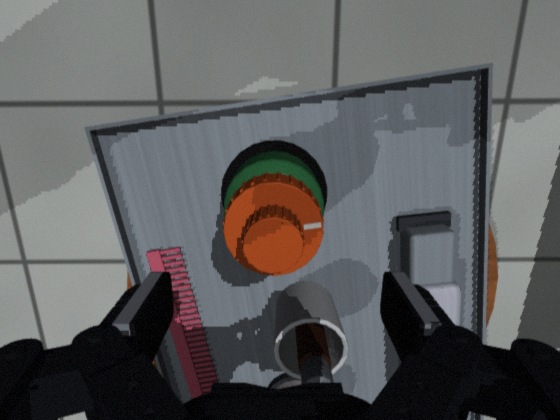

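The knob top is at (272,244), and my estimate projects to (273,244), so the cap position is confirmed. Descending to grip it.

Call:
{"method": "arm_command", "body": {"targets": [[-0.003,0.0045,-0.04,0,0,0,1],[-0.003,0.0045,-0.07,0,0,0,1],[-0.003,0.0045,-0.09,0,0,0,1],[-0.003,0.0045,-0.097,0,0,0,1],[-0.003,0.0045,-0.097,0,0,0,1],[-0.003,0.0045,-0.097,0,0,0,1]]}}

```text
clock: 9.68
position: [0.5545, 0.109, 0.1144]
ee_rot: [0.709, 0.705, 0.002, 0.001]
ft_force: [0.2, -0.3, 0.8]
grip_width: 1.002
```

Call:
{"method": "arm_command", "body": {"targets": [[0,0,0,0,0,0,0.6],[0,0,0,0,0,0,0.45],[0,0,0,0,0,0,0.2],[0,0,0,0,0,0,0.1],[0,0,0,0,0,0,0.1],[0,0,0,0,0,0,0.1],[0,0,0,0,0,0,0.1]], "grip_force": 80}}

```text
clock: 10.27
position: [0.5545, 0.1091, 0.1148]
ee_rot: [0.709, 0.705, 0.002, 0.001]
ft_force: [-3.7, -0.3, 5.5]
grip_width: 0.345
```

```bash
python3 - <<'E'
from h import *
o=manip.get_obs(); print(o['position'],o['ee_rot'],o['ft_force'],o['torque'])
c=snap('wrist','w10.png'); s=snap('scene','s10.png')
cv2.imwrite('pics/s10z.png',cv2.resize(s['color'][120:260,220:370,::-1],None,fx=4,fy=4,interpolation=cv2.INTER_CUBIC))
E
```

```text
[0.55445595 0.1090684  0.11477056] [0.70886791 0.70533785 0.00198612 0.0009326 ] [-3.67440132 -0.26501634  5.5426956 ] [-0.03949215  0.49795317  0.01046965]
```

View pics/w10.png

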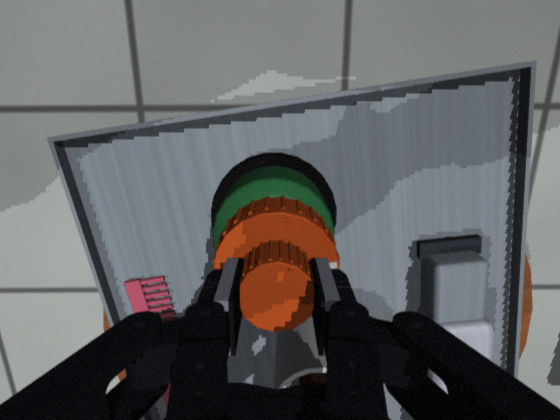

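View pics/s10z.png

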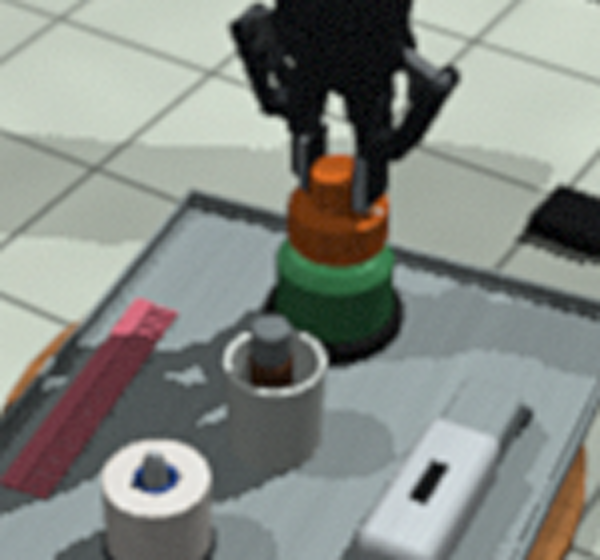

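Call:
{"method": "arm_command", "body": {"targets": [[-0.001,-0.001,-0.003,0,0,0,0.1],[-0.001,-0.001,-0.006,0,0,0,0.1],[-0.001,-0.001,-0.009,0,0,0,0.1],[-0.001,-0.001,-0.012,0,0,0,0.1],[-0.001,-0.001,-0.013,0,0,0,0.1],[-0.001,-0.001,-0.013,0,0,0,0.1]], "grip_force": 110}}

```text
clock: 10.87
position: [0.5545, 0.109, 0.1097]
ee_rot: [0.709, 0.705, 0.003, 0.001]
ft_force: [-4.5, 0.7, 14.0]
grip_width: 0.336
```

Call:
{"method": "arm_command", "body": {"targets": [[0,0,-0.003,0,0,0.05,0.1],[0,0,-0.003,0,0,0.1,0.1],[0,0,-0.003,0,0,0.15,0.1],[0,0,-0.003,0,0,0.2,0.1],[0,0,-0.003,0,0,0.25,0.1],[0,0,-0.003,0,0,0.3,0.1],[0,0,-0.003,0,0,0.35,0.1],[0,0,-0.003,0,0,0.4,0.1]]}}

```text
clock: 11.53
position: [0.5548, 0.1095, 0.1097]
ee_rot: [0.358, 0.934, 0.004, -0.0]
ft_force: [-5.8, 1.3, 13.6]
grip_width: 0.335
```

```bash
python3 - <<'E'
from h import *
o=manip.get_obs(); print(o['position'],o['ee_rot'],o['ft_force'],o['torque'],o['joint_pos'].round(2))
x=R.from_quat(o['ee_rot']).as_matrix(); print(x.round(4)); print(np.degrees(np.arctan2(x[1,0],x[0,0]))-90)
c=snap('wrist','w11.png'); s=snap('scene','s11.png')
cv2.imwrite('pics/s11z.png',cv2.resize(s['color'][120:260,220:370,::-1],None,fx=4,fy=4,interpolation=cv2.INTER_CUBIC))
E
```

```text
[0.55476774 0.10951752 0.10965343] [ 3.58226046e-01  9.33627732e-01  3.65322768e-03 -1.09295289e-04] [-5.8343266   1.26158157 13.58136093] [ 0.11224009  1.44215343 -0.12063814] [-0.49  0.3   0.26  1.78 -0.09  1.07  0.64]
[[-0.7433  0.6689  0.0024]
 [ 0.6689  0.7433  0.0069]
 [ 0.0028  0.0067 -1.    ]]
48.01766871403444
```

View pics/s11z.png

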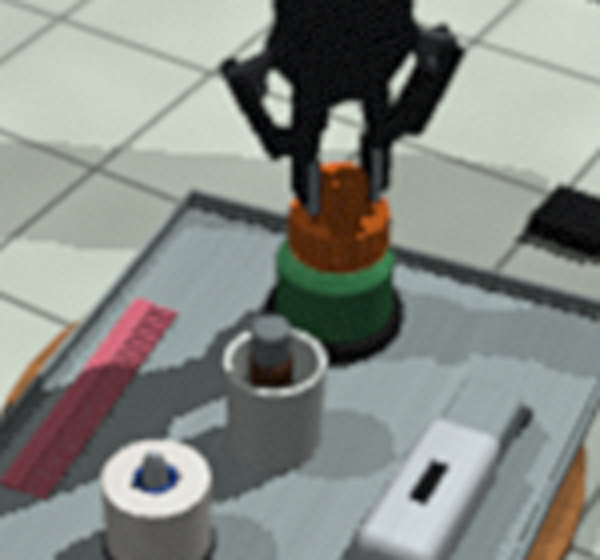

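View pics/w11.png

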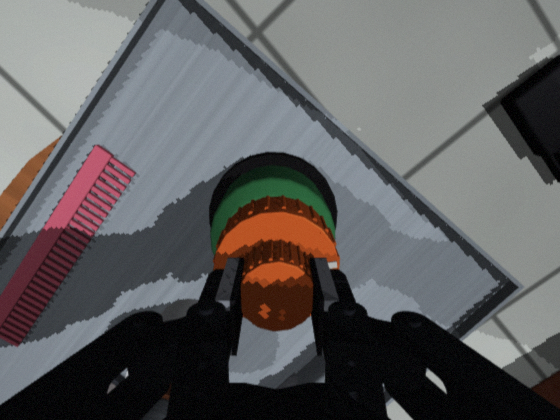

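The tick is still beside the right finger, at (335,265), so the cap turned with the gripper by about 48°. I'll carry on to about 76°.

Call:
{"method": "arm_command", "body": {"targets": [[0,0,-0.003,0,0,0.05,0.1],[0,0,-0.003,0,0,0.1,0.1],[0,0,-0.003,0,0,0.15,0.1],[0,0,-0.003,0,0,0.2,0.1],[0,0,-0.003,0,0,0.23,0.1],[0,0,-0.003,0,0,0.23,0.1],[0,0,-0.003,0,0,0.23,0.1]]}}

```text
clock: 12.22
position: [0.5555, 0.11, 0.1096]
ee_rot: [0.125, 0.992, 0.004, -0.0]
ft_force: [-3.5, 0.5, 13.1]
grip_width: 0.335
```

```bash
python3 - <<'E'
from h import *
o=manip.get_obs(); print(o['position'],o['ft_force'],o['torque'])
x=R.from_quat(o['ee_rot']).as_matrix(); print(x.round(4)); print(np.degrees(np.arctan2(x[1,0],x[0,0]))-90)
c=snap('wrist','w12.png')
E
```

```text
[0.55545107 0.11000221 0.10964639] [-3.46544223  0.50599731 13.05896951] [-0.01562749  0.91455719  0.05393262]
[[-9.687e-01  2.481e-01  7.000e-04]
 [ 2.481e-01  9.687e-01  8.300e-03]
 [ 1.400e-03  8.300e-03 -1.000e+00]]
75.63612118985154
```

View pics/w12.png

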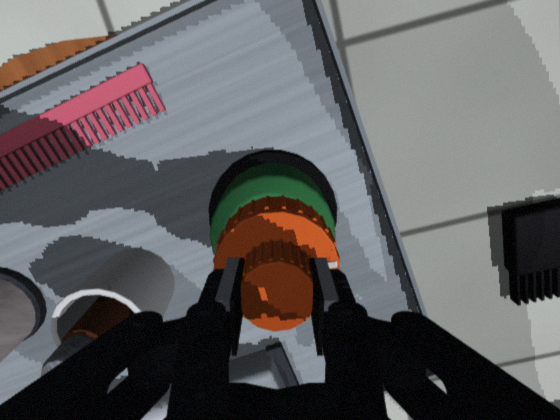

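The cap has turned about 76°. Lifting it straight up.

Call:
{"method": "arm_command", "body": {"targets": [[0,0,0.02,0,0,0,0.1],[0,0,0.045,0,0,0,0.1],[0,0,0.075,0,0,0,0.1],[0,0,0.105,0,0,0,0.1],[0,0,0.135,0,0,0,0.1],[0,0,0.154,0,0,0,0.1],[0,0,0.154,0,0,0,0.1],[0,0,0.154,0,0,0,0.1]]}}

```text
clock: 12.93
position: [0.5555, 0.11, 0.1868]
ee_rot: [0.125, 0.992, 0.004, 0.0]
ft_force: [-1.0, 0.6, -1.1]
grip_width: 0.335
```

```bash
python3 - <<'E'
from h import *
import pickle
o=manip.get_obs(); print(o['position'],o['ft_force'],o['torque'],o['ee_rot'])
c=snap('wrist','w13.png'); s=snap('scene','s13.png');t=snap('top','t13.png')
pickle.dump((c,o,s,t),open('w13.pkl','wb'))
cv2.imwrite('pics/s13z.png',cv2.resize(s['color'][100:250,210:370,::-1],None,fx=4,fy=4,interpolation=cv2.INTER_CUBIC)[:600])
E
```

```text
[0.55553562 0.1099692  0.18683719] [-0.9743348   0.59058009 -1.14714804] [-0.03469096 -0.00269715 -0.01488327] [1.25172705e-01 9.92125761e-01 4.27350259e-03 7.87647038e-05]
```

View pics/w13.png

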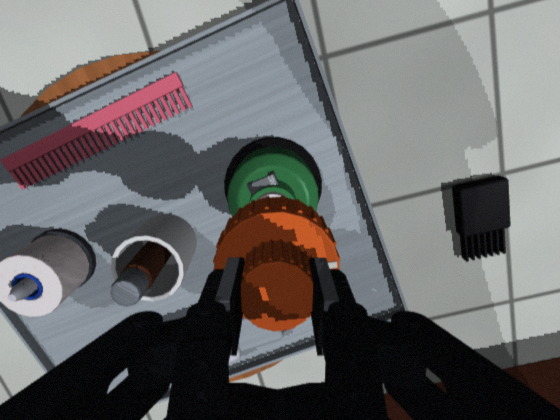

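View pics/s13z.png

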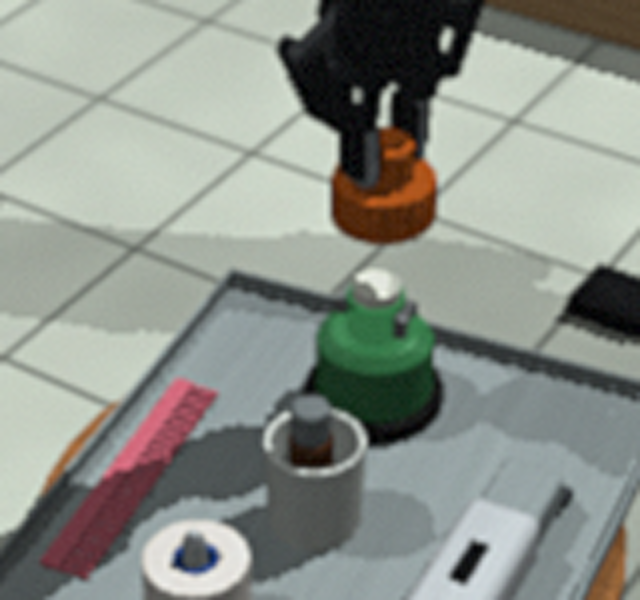

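The cap is off, level, and clear of the white sealing disc by about 5 cm. I'll let it settle, do the last checks and hand in.

Call:
{"method": "arm_command", "body": {"targets": [[0,0,0,0,0,0,0.1],[0,0,0,0,0,0,0.1],[0,0,0,0,0,0,0.1],[0,0,0,0,0,0,0.1],[0,0,0,0,0,0,0.1],[0,0,0,0,0,0,0.1]]}}

```text
clock: 13.58
position: [0.5549, 0.1099, 0.1856]
ee_rot: [0.125, 0.992, 0.004, -0.001]
ft_force: [0.4, -0.3, -1.3]
grip_width: 0.332
```

```bash
python3 - <<'E'
from h import *
o=manip.get_obs(); print(o['clock'],o['position'],o['ee_rot'],o['ft_force'],o['grip_width'],abs(o['joint_velocities']).max())
s=optics.camera('scene')
hsv=cv2.cvtColor(s['color'],cv2.COLOR_RGB2HSV)
m=cv2.inRange(hsv,(105,100,20),(130,255,255)); q=np.zeros_like(m); q[225:250,245:275]=m[225:250,245:275]
ys,xs=np.nonzero(q); (u,v),r=cv2.minEnclosingCircle(np.c_[xs,ys].astype(np.float32)); print('roll',onz(s,u,v,.074))
m=cv2.inRange(hsv,(5,150,50),(16,255,255));m[200:]=0;m[:100]=0;m[:,:280]=0;m[:,340:]=0
ys,xs=np.nonzero(m);print('cap px',xs.min(),xs.max(),ys.min(),ys.max())
# near lower edge of skirt: project for height check
d=s['world_from_camera'][:2,3]-np.array([.5545,.109]); d/=np.linalg.norm(d)
for z in(.147,.157,.167): print(z,proj(s,(*(np.array([.5545,.109])+.029*d),z)))
manip.hand_in()
E
```

```text
13.5833 [0.55491419 0.10985439 0.18557627] [ 1.25166111e-01  9.92128125e-01  3.78266868e-03 -9.59455977e-04] [ 0.41540796 -0.29028396 -1.26659624] 0.33233925106158196 0.0031103066542317965
roll [ 0.57270959 -0.09902883  0.074     ]
cap px 293 318 132 160
0.147 (np.float64(304.4796192052112), np.float64(164.75761071782838))
0.157 (np.float64(304.56622672747164), np.float64(161.03018262004906))
0.167 (np.float64(304.65394442872764), np.float64(157.25497446490823))
the job is handed in; nothing more can be done
```

The roll is seated on the spindle and released, and the gripper is holding the cap above the open jar. I handed the job in at about 13.6 s of the 61 s. `hand_in()` reports no verdict, so what follows are my own checks.

- **Roll:** I lowered it onto the pin until it touched the base (3.7 N) and let go. The last picture puts it at (0.5727, -0.0990), within about 1 mm of the measured spindle (0.5731, -0.0995). It looked upright and fully down.
- **Cap:** I gripped the knob and pressed it down about 5 mm (about 14 N). I then turned it about 76° anticlockwise while still pressed and lifted it off.
- **Final pose:** the cap is within about 2 mm of the jar's axis and tilted less than 0.01 rad. Its lower edge is about 5 cm above the mouth, by arm travel and by the scene picture. The arm is still, and the 1.3 N on the wrist roughly matches the cap's weight.

Two readings were off:
- **Grip width:** the jaws closed to about 28 mm on the 32 mm knob. The cap still turned and lifted with the fingers.
- **Press force:** the 14 N was above the spring's 9 N at the stop, so the cap was probably pressed right to the stop.

The bystanders looked undisturbed in the pictures, but I did not measure them again at the end.

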